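# Put the cooled press plunger back in its bore

## Robot

A 6-joint arm with a two-finger parallel gripper is mounted at the origin on the work surface. World frame = base frame: x ahead of the robot, y to its left, z up, the work surface at z = 0. Lengths are in m, angles in rad, forces in N, time in s.
With the tool pointing down it reaches from about 0.3 to 0.875 m from the base axis. Payload 4.2 kg.
Tool frame: the origin (TCP) lies on the centre line of the jaws, within the pads' length; the fingertips stand robot.tip_reach ahead of it and the grasp point (between the pads) lies 11 mm behind it (robot.tip_reach is the distance from the TCP to the fingertips, in m); z points along the fingers, y is the line along which they close (so a half turn about z gives the same grasp; the last joint's range is limited). The gripper opens to 85 mm and grips with 20 to 120 N. Pads are 22 mm wide; open, the fingers measure 114 mm over their backs; the gripper's body (76 mm by 85 mm) begins 54 mm behind the grasp point. The pads swing forward as they close: fully open they stand 13 mm farther back than shut.
Start: joints at [-1.235, 0.32, 1.565, -0, 1.257, -0.02], TCP at [0.2, -0.539, 0.239] pointing down, gripper open.
Joint ranges: [-3.11, 3.11], [-0.84, 2.01], [0.21, 2.61], [-1.34, 4.49], [0.05, 2.63], [-2.56, 2.56]. Speed limits (rad/s): [2.57, 2.57, 3.14, 3.14, 3.14, 3.14].

## Interface

Orientations are given as a unit quaternion [x, y, z, w].
In Python, from plant import telemetry, vision, ticket, finder, robot gives the robot as it stands.
- The arm moves only by the tool arm_command, never from a script. Its argument "series" is a list of rows, each an object of numbers: "tx", "ty", "tz": the shift along the world's x, y, z as a fraction of full scale; "wx", "wy", "wz": the turn, a rotation vector about the world's x, y, z as a fraction of full scale; "fingers": the closure, from 0 (fully open) to 1 (shut). In form: [{"tx": .., "ty": .., "tz": .., "wx": .., "wy": .., "wz": .., "fingers": ..}, ...]. A call has 1 to 10 rows; each row shifts and turns the commanded pose from where the row before left it; what a row does not reach is not made up. Full scale, the value 1, is 0.025 m for a shift and 90 degrees for a turn. A row lasts 1/10 s, in which the tool goes at most 50 mm and 8.59 degrees, less where a joint would pass 70% of its speed; a pose out of reach is approached as far as the arm can. A call with a number of a shift or a turn outside -1 to 1 is refused whole. A call with a gripper value outside its range is refused whole. The fingers move at their own pace and stop on an object; the grip force is fixed at half the most. Time passes only in rows, so rows that do not move let the fingers close. It gives the time, the measured TCP pose, the force, the opening and the grip force at its end, in the units of the state.
- telemetry.get_state(): the state, without advancing time (a new reading comes with each control period).
- vision.read_camera(name): name is "scene" or "top" or "wrist"; returns a dict with "pixels" (420x560x3 uint8, blue, green, red), "mtx" (3x3 intrinsics, pixels), "dist" ([k1, k2, p1, p2, k3] as OpenCV has them; the pictures are not rectified), "eye" and "orientation" of the camera in the world. Camera axes: x right, y up, looking along -z (the intrinsics and any distortion apply to the point x, -y, -z); pixel columns grow to the right and rows downward; lengths in m; the calibration is good to about 2 mm. A picture is of the moment at which its call begins. There is no depth.
- ticket.close_job(): hands the job in; it is judged then, once.
Trained networks look in a picture, given as the dict that the camera call returned (one of the last four; its "shot" number tells which), for a name from the list of things; names that differ only in an ending like _2 or _b are one class to them, and where a whole thing is asked for, a point or a joint stands for the part that bears it (a point fixed in the world has none). Each returns a list of dicts, best first, with "score" (0 to 1); they miss things now and then, are a little off and sometimes report something else, mostly with a low value. They report only what shows in the picture. A call takes as long as a camera call.
- finder.boxes_of(name, picture): "rect" ([left, top, right, bottom] in pixels, round what is visible of it).
The state is a dict: "time": time; "joint_positions": joint angles; "qvel": joint speeds; "joint_torque": joint torques, N m; "ee_pos": TCP position; "eef_rot": TCP orientation; "contact_force": force on the tool from outside, world axes, zero at the start; "wrist_torque": the same for the moment, N m; "opening": finger opening in m; "grasp_force": force on a finger pad.
Only numpy, scipy, OpenCV 4.12 (cv2) and the standard library are available. Lean on these libraries where they do the work, as an engineer would, in place of code of your own. Each camera call takes 0.05 s, during which the arm holds its last target. There are 200 camera calls.

## Task

The ceramic press plunger standing on the blue pad has cooled: put it away in the bore of the graded rack that matches its diameter, pushed fully home past the sprung ball and let go. The bore strip has slipped a centimetre or so along its channel, so feel for the bore, and be gentle: the ceramic chips if it is pressed against the rack with more than 35 N. Leave the two spare plungers, the jaw model and the powder jar where they are.

Things in the scene. Friction and masses are not known exactly. Their poses are not given: they have to be found in the camera images.
- rack: Graded rack, fixed: black channel 74 x 246 mm holding an aluminium strip 54 x 206 mm, its rigid top 48 mm above the bench, with five round blind bores for 12, 16, 20, 24, 28 mm in order along +y, 36 mm apart. Origin: on the bench below the 20 mm bore point; y along the row, x across, z up. The strip has slipped 4 to 18 mm towards +y from its -y end stop (none across) and is too stiff to shift gently.
- bore12 (a point): Mouth centre of the 12 mm bore if the strip stood against its -y end stop: rack x 0, y -72, z 48 mm. The real mouth is 4 to 18 mm further towards rack +y, all bores alike. Bore 13.2 mm wide, 30 mm deep, floor 18 mm above the bench. In its +x wall, 14 mm down, a sprung ball sticks out 2 mm: the plunger meets it 10 to 13 mm down and is pushed past it and on to the floor with 3 to 8 N.
- bore16 (a point): Mouth centre of the 16 mm bore if the strip stood against its -y end stop: rack x 0, y -36, z 48 mm. The real mouth is 4 to 18 mm further towards rack +y, all bores alike. Bore 17.2 mm wide, 30 mm deep, floor 18 mm above the bench. In its +x wall, 14 mm down, a sprung ball sticks out 2 mm: the plunger meets it 10 to 13 mm down and is pushed past it and on to the floor with 3 to 8 N.
- bore20 (a point): Mouth centre of the 20 mm bore if the strip stood against its -y end stop: rack x 0, y +0, z 48 mm. The real mouth is 4 to 18 mm further towards rack +y, all bores alike. Bore 21.2 mm wide, 30 mm deep, floor 18 mm above the bench. In its +x wall, 14 mm down, a sprung ball sticks out 2 mm: the plunger meets it 10 to 13 mm down and is pushed past it and on to the floor with 3 to 8 N.
- bore24 (a point): Mouth centre of the 24 mm bore if the strip stood against its -y end stop: rack x 0, y +36, z 48 mm. The real mouth is 4 to 18 mm further towards rack +y, all bores alike. Bore 25.2 mm wide, 30 mm deep, floor 18 mm above the bench. In its +x wall, 14 mm down, a sprung ball sticks out 2 mm: the plunger meets it 10 to 13 mm down and is pushed past it and on to the floor with 3 to 8 N.
- bore28 (a point): Mouth centre of the 28 mm bore if the strip stood against its -y end stop: rack x 0, y +72, z 48 mm. The real mouth is 4 to 18 mm further towards rack +y, all bores alike. Bore 29.2 mm wide, 30 mm deep, floor 18 mm above the bench. In its +x wall, 14 mm down, a sprung ball sticks out 2 mm: the plunger meets it 10 to 13 mm down and is pushed past it and on to the floor with 3 to 8 N.
- pad: Round blue cooling pad, 72 mm across, 5 mm thick, fixed; origin at the centre of its underside on the bench. Exactly one plunger stands at about its centre at the start; which one varies.
- plunger16: White ceramic press plunger, a plain upright cylinder of 16 mm diameter and 62 mm height with a 1 mm chamfer round its foot; origin at the centre of its underside, z up along it. About 48 g. It stands either on the blue pad or on the grey mat (fixed, 70 x 150 x 5 mm). Home in a bore, it sticks out 32 mm above the strip.
- plunger20: White ceramic press plunger, a plain upright cylinder of 20 mm diameter and 62 mm height with a 1 mm chamfer round its foot; origin at the centre of its underside, z up along it. About 76 g. It stands either on the blue pad or on the grey mat (fixed, 70 x 150 x 5 mm). Home in a bore, it sticks out 32 mm above the strip.
- plunger24: White ceramic press plunger, a plain upright cylinder of 24 mm diameter and 62 mm height with a 1 mm chamfer round its foot; origin at the centre of its underside, z up along it. About 109 g. It stands either on the blue pad or on the grey mat (fixed, 70 x 150 x 5 mm). Home in a bore, it sticks out 32 mm above the strip.
- jaw: Bystander: plaster jaw model on a yellow base, 58 x 62 x 35 mm; origin at the centre of its underside.
- jar: Bystander: amber powder jar with white lid, 44 mm across, 50 mm high; origin at the centre of its underside.

How it is judged:
By the outcome, as a careful person would: the job done as asked, in the order asked, and still so for the second after the job is handed in, with the robot touching nothing.
It also fails if it takes over 45 s, if anything falls off the work surface, if the arm or the gripper's body presses on something with over 40 N, if the wrist force passes 120 N, or if a joint passes its speed limit or range.

## Working session

There is one attempt and no reset: what is moved stays moved. The work goes in short steps, Python scripts to look and compute and a tool call to move; the robot and the scene stay as the last step left them, time stands still between calls to the robot, and variables do not carry over. Pictures are saved under pics/ and viewed, at most 10 in all, crops included, and the job is handed in when it is done.

Besides the shell and the picture viewer there is one more tool, called after "Request:" by a JSON object that holds its "fn" and its "kwargs". arm_command: Moves the arm, as the interface text tells. Its arguments: {"type":"object","properties":{"series":{"type":"array","items":{"type":"object","properties":{"tx":{"type":"number","minimum":-1,"maximum":1},"ty":{"type":"number","minimum":-1,"maximum":1},"tz":{"type":"number","minimum":-1,"maximum":1},"wx":{"type":"number","minimum":-1,"maximum":1},"wy":{"type":"number","minimum":-1,"maximum":1},"wz":{"type":"number","minimum":-1,"maximum":1},"fingers":{"type":"number"}}}}},"required":["series"]}

```bash
mkdir -p pics && cat > h.py <<'E'
from plant import telemetry, vision, ticket, finder, robot
import numpy as np, cv2
from scipy.spatial.transform import Rotation as R
def ray(p,uv):
    k=cv2.undistortPoints(np.array([[uv]],float),p["mtx"] if isinstance(p["mtx"],np.ndarray) else np.array(p["mtx"]),np.array(p["dist"],float))[0,0]
    d=R.from_quat(p["orientation"]).apply([k[0],-k[1],-1.]); return np.array(p["eye"]),d
def at(p,uv,z):
    e,d=ray(p,uv); return e+d*(z-e[2])/d[2]
def proj(p,X):
    c=R.from_quat(p["orientation"]).inv().apply(np.atleast_2d(X)-np.array(p["eye"]))
    c=c*[1,-1,-1]; return cv2.projectPoints(c,np.zeros(3),np.zeros(3),np.array(p["mtx"]),np.array(p["dist"],float))[0][:,0]
E
python3 - <<'E'
from h import *
s=telemetry.get_state(); print({k:np.round(v,4) for k,v in s.items()}, robot.tip_reach)
for c in("top","scene"):
    p=vision.read_camera(c); cv2.imwrite(f"pics/{c}0.png",p["pixels"]); print(c,np.round(p["eye"],3),np.round(p["orientation"],3),p["mtx"][0],p["dist"])
    for n in("rack","pad","plunger16","plunger20","plunger24","jaw","jar"):
        for b in finder.boxes_of(n,p)[:3]:
            r=b["rect"]; print(n,round(b["score"],2),np.round(r),np.round(at(p,((r[0]+r[2])/2,(r[1]+r[3])/2),0.03),3))
E
```

```text
{'time': np.float64(0.0), 'joint_positions': array([-1.235 ,  0.3203,  1.5657,  0.    ,  1.2574, -0.02  ]), 'qvel': array([ 0.0005, -0.0014,  0.0002,  0.0007, -0.0007, -0.0009]), 'joint_torque': array([ 2.90000e-03, -4.15523e+01, -2.34161e+01,  4.00000e-04,
        7.90000e-03,  0.00000e+00]), 'ee_pos': array([ 0.2002, -0.5385,  0.2385]), 'eef_rot': array([ 9.842e-01,  1.770e-01, -1.000e-04, -9.000e-04]), 'contact_force': array([-1.1712, -0.1116,  0.4844]), 'wrist_torque': array([ 0.0309, -0.0283, -0.029 ]), 'grasp_force': np.float64(0.0), 'opening': np.float64(0.0853)} 0.008
top [ 0.39  -0.051  0.963] [ 0.059 -0.044 -0.698  0.712] [485.31810946   0.         275.24507056] [-0.12493214  0.          0.          0.          0.        ]
rack 0.7 [108. 152. 235. 224.] [0.569 0.176 0.03 ]
pad 0.86 [341. 218. 379. 253.] [ 0.482 -0.195  0.03 ]
plunger16 0.67 [356. 154. 372. 173.] [ 0.625 -0.204  0.03 ]
plunger16 0.59 [390. 155. 401. 174.] [ 0.624 -0.267  0.03 ]
plunger16 0.52 [355. 226. 367. 238.] [ 0.489 -0.197  0.03 ]
plunger20 0.67 [356. 154. 372. 173.] [ 0.625 -0.204  0.03 ]
plunger20 0.
[... 706 characters left out ...]
]
plunger16 0.81 [190. 164. 206. 194.] [ 0.49  -0.196  0.03 ]
plunger16 0.77 [151. 210. 175. 242.] [ 0.619 -0.199  0.03 ]
plunger16 0.75 [123. 203. 136. 228.] [ 0.621 -0.27   0.03 ]
plunger20 0.81 [190. 164. 206. 194.] [ 0.49  -0.196  0.03 ]
plunger20 0.77 [151. 210. 175. 242.] [ 0.619 -0.199  0.03 ]
plunger20 0.75 [123. 203. 136. 228.] [ 0.621 -0.27   0.03 ]
plunger24 0.81 [190. 164. 206. 194.] [ 0.49  -0.196  0.03 ]
plunger24 0.77 [151. 210. 175. 242.] [ 0.619 -0.199  0.03 ]
plunger24 0.75 [123. 203. 136. 228.] [ 0.621 -0.27   0.03 ]
jaw 0.58 [337. 176. 377. 205.] [0.409 0.104 0.03 ]
jaw 0.49 [120. 201. 135. 230.] [ 0.621 -0.273  0.03 ]
jar 0.92 [272. 147. 290. 178.] [ 0.386 -0.06   0.03 ]
```

```bash
python3 - <<'E'
import cv2
a=cv2.imread("pics/top0.png")[130:320,90:430]; cv2.imwrite("pics/topc.png",cv2.resize(a,None,fx=2.3,fy=2.3,interpolation=cv2.INTER_CUBIC))
b=cv2.imread("pics/scene0.png")[120:350,100:480]; cv2.imwrite("pics/scenec.png",cv2.resize(b,None,fx=2,fy=2,interpolation=cv2.INTER_CUBIC))
E
```

```text
(no output)
```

View pics/topc.png

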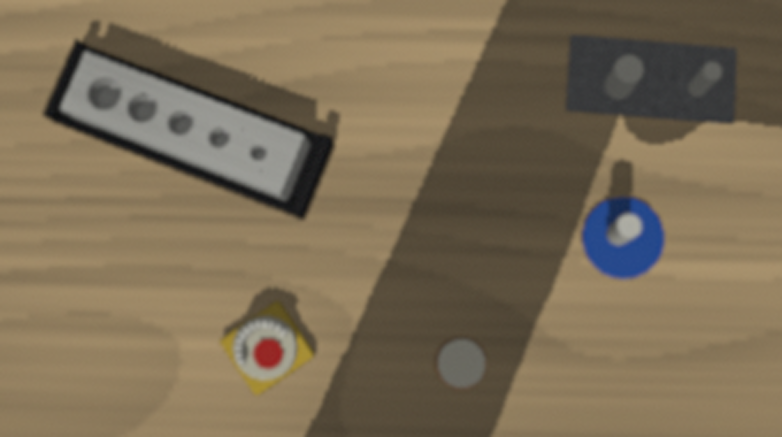

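View pics/scenec.png

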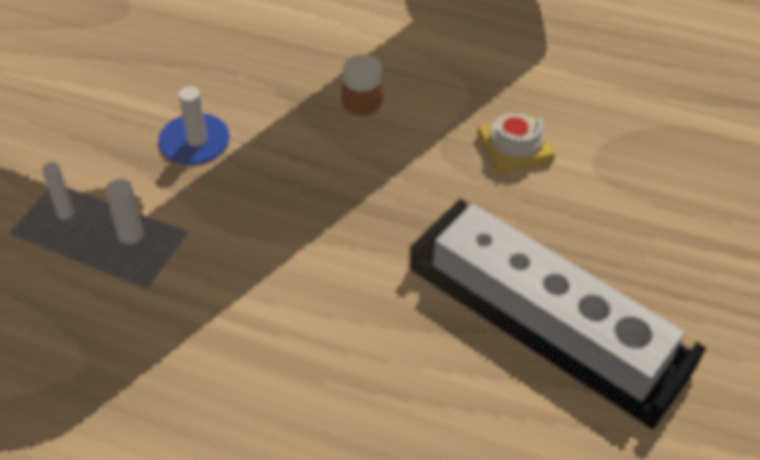

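```bash
python3 - <<'E'
from h import *
p=vision.read_camera("top"); q=vision.read_camera("scene")
T=np.array([(258,152),(219,137),(181,122),(143,107),(105,93)])/2.3+[90,130]
S=np.array([(484,240),(519,262),(556,285),(594,308),(633,333)])/2+[100,120]
for c,P in((p,T),(q,S)):
    X=np.array([at(c,u,.048) for u in P]); d=X[-1]-X[0]; print(np.round(X[:,:2],4).tolist(),np.linalg.norm(d)/4,np.degrees(np.arctan2(d[1],d[0])))
print("plunger tops",[np.round(at(p,np.array(u)/2.3+[90,130],.067),4) for u in((629,226),(628,68),(712,70))])
print("pad",at(p,np.array((624,237))/2.3+[90,130],.005),at(q,np.array((190,94))/2+[100,120],.067))
E
```

```text
[[0.5502, 0.1105], [0.5625, 0.1442], [0.5749, 0.1774], [0.5874, 0.211], [0.5992, 0.2451]] 0.03579499616603012 70.01701229438052
[[0.5524, 0.1116], [0.5648, 0.1452], [0.5773, 0.1794], [0.5889, 0.2131], [0.6018, 0.2468]] 0.03596898108946184 69.90969059519132
plunger tops [array([ 0.4918, -0.1961,  0.067 ]), array([ 0.6231, -0.1961,  0.067 ]), array([ 0.623 , -0.2661,  0.067 ])]
pad [ 0.48928802 -0.20177118  0.005     ] [ 0.49482788 -0.19394574  0.067     ]
```

Request:
{"fn": "arm_command", "kwargs": {"series": [{"tx":0.84,"ty":0.98,"tz":-0.2},{"tx":0.84,"ty":0.98,"tz":-0.2},{"tx":0.84,"ty":0.98,"tz":-0.2},{"tx":0.84,"ty":0.98,"tz":-0.2},{"tx":0.84,"ty":0.98,"tz":-0.2},{"tx":0.84,"ty":0.98,"tz":-0.2},{"tx":0.84,"ty":0.98,"tz":-0.2},{"tx":0.84,"ty":0.98,"tz":-0.2},{"tx":0.84,"ty":0.98,"tz":-0.2},{"tx":0.84,"ty":0.98,"tz":-0.2}]}}

```text
validation failed for argument at $.se...
```

Request:
{"fn": "arm_command", "kwargs": {"series": [{"tx":0.84,"ty":0.98,"tz":-0.2},{"tx":0.84,"ty":0.98,"tz":-0.2},{"tx":0.84,"ty":0.98,"tz":-0.2},{"tx":0.84,"ty":0.98,"tz":-0.2},{}]}}

```text
validation failed for argument at $.se...
```

```bash
python3 - <<'E'
from h import *
p=vision.read_camera("wrist"); cv2.imwrite("pics/w1.png",p["pixels"]); print(p["eye"],p["orientation"],p["mtx"][0])
s=telemetry.get_state();print(s["ee_pos"],s["eef_rot"],s["contact_force"],s["time"])
for b in finder.boxes_of("plunger20",p): print(b)
print(proj(p,[[.492,-.196,.067],[.492,-.196,.005]]))
E
```

```text
[ 0.27270605 -0.51189906  0.3724058 ] [-0.12504881  0.0867     -0.56407858  0.81157949] [376.63131978   0.         280.60256513]
[ 0.2003012  -0.53899112  0.23932547] [ 9.84214253e-01  1.76981079e-01 -4.18052205e-06  3.28131116e-05] [-1.01651104  1.00810482  0.12840651] 0.95
[[-116.69006989 -498.70096483]
 [ -31.60042497 -373.00723662]]
```

View pics/w1.png

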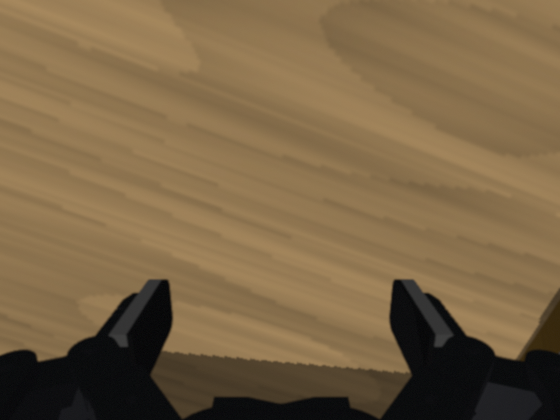

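The move was refused (arm still at start; the wrist view shows only bare bench with both fingertips at rows 280–400). I'll fill in every field.

Request:
{"fn": "arm_command", "kwargs": {"series": [{"tx":0.84,"ty":0.98,"tz":-0.2,"wx":0,"wy":0,"wz":0,"fingers":0},{"tx":0.84,"ty":0.98,"tz":-0.2,"wx":0,"wy":0,"wz":0,"fingers":0},{"tx":0.84,"ty":0.98,"tz":-0.2,"wx":0,"wy":0,"wz":0,"fingers":0},{"tx":0.84,"ty":0.98,"tz":-0.2,"wx":0,"wy":0,"wz":0,"fingers":0},{"tx":0.84,"ty":0.98,"tz":-0.2,"wx":0,"wy":0,"wz":0,"fingers":0},{"tx":0.84,"ty":0.98,"tz":-0.2,"wx":0,"wy":0,"wz":0,"fingers":0},{"tx":0.84,"ty":0.98,"tz":-0.2,"wx":0,"wy":0,"wz":0,"fingers":0},{"tx":0.84,"ty":0.98,"tz":-0.2,"wx":0,"wy":0,"wz":0,"fingers":0},{"tx":0.84,"ty":0.98,"tz":-0.2,"wx":0,"wy":0,"wz":0,"fingers":0},{"tx":0.84,"ty":0.98,"tz":-0.2,"wx":0,"wy":0,"wz":0,"fingers":0}]}}

```text
time: 2.0
ee_pos: [0.4111, -0.293, 0.1893]
eef_rot: [0.984, 0.177, 0.0, 0.0]
contact_force: [0.6, -0.2, 0.2]
opening: 0.0856
grasp_force: 0.0
```

Request:
{"fn": "arm_command", "kwargs": {"series": [{"tx":0.81,"ty":0.97,"tz":-0.5,"wx":0,"wy":0,"wz":0,"fingers":0},{"tx":0.81,"ty":0.97,"tz":-0.5,"wx":0,"wy":0,"wz":0,"fingers":0},{"tx":0.81,"ty":0.97,"tz":-0.5,"wx":0,"wy":0,"wz":0,"fingers":0},{"tx":0.81,"ty":0.97,"tz":-0.5,"wx":0,"wy":0,"wz":0,"fingers":0},{"tx":0,"ty":0,"tz":0,"wx":0,"wy":0,"wz":0,"fingers":0}]}}

```text
time: 2.5
ee_pos: [0.4924, -0.1943, 0.1378]
eef_rot: [0.984, 0.179, -0.001, -0.001]
contact_force: [0.2, -0.4, 0.2]
opening: 0.0852
grasp_force: 0.0
```

```bash
python3 - <<'E'
from h import *
p=vision.read_camera("wrist"); cv2.imwrite("pics/w2.png",p["pixels"])
s=telemetry.get_state();print(s["ee_pos"],s["time"])
print(proj(p,[[.492,-.196,.067],[.502,-.196,.067],[.492,-.186,.067],[.492,-.196,.005],list(s["ee_pos"])]))
E
```

```text
[ 0.49165486 -0.1957271   0.13851839] 2.55
[[283.53058903 234.52622467]
 [289.73327679 219.20659965]
 [267.2902933  228.79851847]
 [283.07849197 204.19996797]
 [283.54456051 299.70060246]]
```

View pics/w2.png

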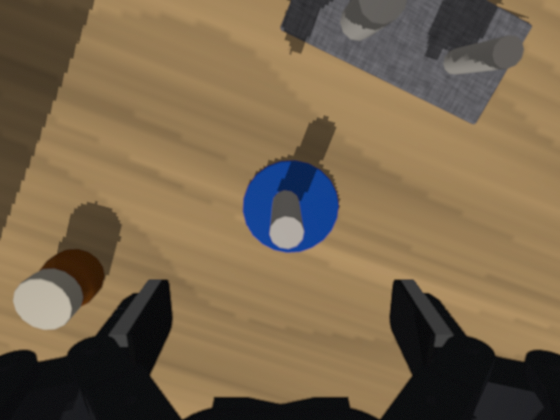

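The wrist view shows the plunger's top at (287,233), 34 px across (20 mm), 3 px right of predicted, so it stands ~2 mm further to -y. The spares are 24 and 16, so this is the 20.

Request:
{"fn": "arm_command", "kwargs": {"series": [{"tx":0,"ty":-0.08,"tz":-0.6,"wx":0,"wy":0,"wz":0,"fingers":0},{"tx":0,"ty":0,"tz":-0.75,"wx":0,"wy":0,"wz":0,"fingers":0},{"tx":0,"ty":0,"tz":-0.75,"wx":0,"wy":0,"wz":0,"fingers":0},{"tx":0,"ty":0,"tz":-0.75,"wx":0,"wy":0,"wz":0,"fingers":0},{"tx":0,"ty":0,"tz":-0.75,"wx":0,"wy":0,"wz":0,"fingers":0},{"tx":0,"ty":0,"tz":0,"wx":0,"wy":0,"wz":0,"fingers":0},{"tx":0,"ty":0,"tz":0,"wx":0,"wy":0,"wz":0,"fingers":1},{"tx":0,"ty":0,"tz":0,"wx":0,"wy":0,"wz":0,"fingers":1},{"tx":0,"ty":0,"tz":0,"wx":0,"wy":0,"wz":0,"fingers":1},{"tx":0,"ty":0,"tz":0,"wx":0,"wy":0,"wz":0,"fingers":1}]}}

```text
time: 3.55
ee_pos: [0.4917, -0.1993, 0.0502]
eef_rot: [0.984, 0.177, 0.001, 0.0]
contact_force: [0.1, -0.5, -0.3]
opening: 0.0279
grasp_force: 0.0
```

Request:
{"fn": "arm_command", "kwargs": {"series": [{"tx":0,"ty":0,"tz":0,"wx":0,"wy":0,"wz":0,"fingers":1},{"tx":0,"ty":0,"tz":0,"wx":0,"wy":0,"wz":0,"fingers":1}]}}

```text
time: 3.75
ee_pos: [0.4917, -0.1991, 0.0501]
eef_rot: [0.984, 0.177, 0.001, 0.0]
contact_force: [-1.2, 0.1, 5.5]
opening: 0.0183
grasp_force: 58.6
```

Request:
{"fn": "arm_command", "kwargs": {"series": [{"tx":0,"ty":0,"tz":0.4,"wx":0,"wy":0,"wz":0,"fingers":1},{"tx":0,"ty":0,"tz":0.8,"wx":0,"wy":0,"wz":0,"fingers":1},{"tx":0,"ty":0,"tz":1,"wx":0,"wy":0,"wz":0,"fingers":1},{"tx":0.2,"ty":0.94,"tz":1,"wx":0,"wy":0,"wz":0,"fingers":1},{"tx":0.2,"ty":0.94,"tz":0,"wx":0,"wy":0,"wz":0,"fingers":1},{"tx":0.2,"ty":0.94,"tz":0,"wx":0,"wy":0,"wz":0,"fingers":1},{"tx":0.2,"ty":0.94,"tz":0,"wx":0,"wy":0,"wz":0,"fingers":1},{"tx":0.2,"ty":0.94,"tz":0,"wx":0,"wy":0,"wz":0,"fingers":1},{"tx":0.2,"ty":0.94,"tz":0,"wx":0,"wy":0,"wz":0,"fingers":1},{"tx":0.2,"ty":0.94,"tz":0,"wx":0,"wy":0,"wz":0,"fingers":1}]}}

```text
time: 4.75
ee_pos: [0.5262, -0.0335, 0.1296]
eef_rot: [0.984, 0.177, -0.0, 0.0]
contact_force: [1.4, -0.5, -0.5]
opening: 0.0179
grasp_force: 58.6
```

Request:
{"fn": "arm_command", "kwargs": {"series": [{"tx":0.22,"ty":0.94,"tz":0,"wx":0,"wy":0,"wz":0,"fingers":1},{"tx":0.22,"ty":0.94,"tz":0,"wx":0,"wy":0,"wz":0,"fingers":1},{"tx":0.22,"ty":0.94,"tz":0,"wx":0,"wy":0,"wz":0,"fingers":1},{"tx":0.22,"ty":0.94,"tz":0,"wx":0,"wy":0,"wz":0,"fingers":1},{"tx":0.22,"ty":0.94,"tz":0,"wx":0,"wy":0,"wz":0,"fingers":1},{"tx":0.22,"ty":0.94,"tz":0,"wx":0,"wy":0,"wz":0,"fingers":1},{"tx":0.22,"ty":0.94,"tz":0,"wx":0,"wy":0,"wz":0,"fingers":1},{"tx":0.22,"ty":0.94,"tz":0,"wx":0,"wy":0,"wz":0,"fingers":1},{"tx":0.22,"ty":0.94,"tz":0,"wx":0,"wy":0,"wz":0,"fingers":1},{"tx":0,"ty":0,"tz":0,"wx":0,"wy":0,"wz":0,"fingers":1}]}}

```text
time: 5.75
ee_pos: [0.5763, 0.1796, 0.1295]
eef_rot: [0.984, 0.178, 0.001, -0.0]
contact_force: [-0.2, -0.6, -1.8]
opening: 0.0179
grasp_force: 58.7
```

```bash
python3 - <<'E'
from h import *
p=vision.read_camera("wrist"); cv2.imwrite("pics/w3.png",p["pixels"])
import pickle; pickle.dump(p,open("w3.pkl","wb"))
s=telemetry.get_state();print(s["ee_pos"],s["time"],s["contact_force"],s["opening"],s["grasp_force"])
t=s["ee_pos"]
print(proj(p,[[.576,.178,.048],t-[0,0,.045],t]))
E
```

```text
[0.57572421 0.17802616 0.12933711] 5.8 [-0.49388047  0.37728202 -1.11544366] 0.018243378857919882 58.66228938102722
[[283.11178786 228.3011616 ]
 [283.29553753 252.92458958]
 [284.01647751 298.36622966]]
```

View pics/w3.png

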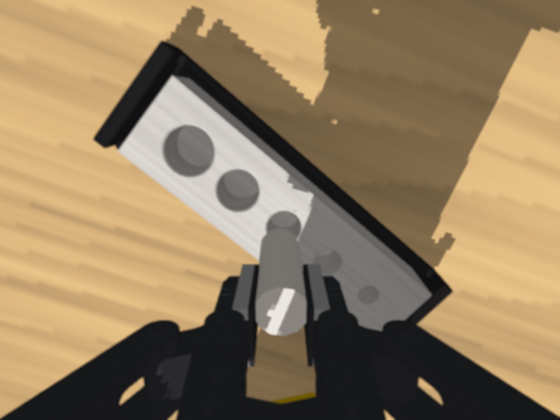

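```bash
cat > ov.py <<'E'
from h import *
import pickle
p=pickle.load(open("w3.pkl","rb"))
C=np.array([at(p,u,.048) for u in((369,294),(327,261),(238,190),(188.5,150.5))]); k=np.array([-2,-1,1,2])
u=np.array([.342,.9397,0]); print(np.round(C[:,:2],4), np.round((C-k[:,None]*.036*u).mean(0),4),np.round(C-k[:,None]*.036*u,4)[:,:2])
c0=(C-k[:,None]*.036*u).mean(0)
im=cv2.resize(p["pixels"],None,fx=3,fy=3,interpolation=cv2.INTER_CUBIC)
a=np.linspace(0,2*np.pi,60); ring=lambda c,r:np.c_[c[0]+r*np.cos(a),c[1]+r*np.sin(a),np.full(60,c[2])]
t=np.array([.576,.1785,.129])
def dr(X,col): cv2.polylines(im,[np.int32(proj(p,X)*3+1)],False,col,1)
for i,d in zip((-2,-1,0,1,2),(13.2,17.2,21.2,25.2,29.2)): dr(ring(c0+i*.036*u,d/2e3),(0,0,255))
dr(ring(t+[0,0,-.045],.01),(0,200,0)); dr(ring(t+[0,0,.017],.01),(0,200,0))
cv2.imwrite("pics/ov.png",im[400:1000,450:1250])
E
python3 ov.py
```

```text
[[0.5534 0.1105]
 [0.5653 0.1447]
 [0.5891 0.2112]
 [0.6011 0.245 ]] [0.5772 0.1779 0.048 ] [[0.578  0.1782]
 [0.5776 0.1786]
 [0.5767 0.1774]
 [0.5765 0.1773]]
```

View pics/ov.png

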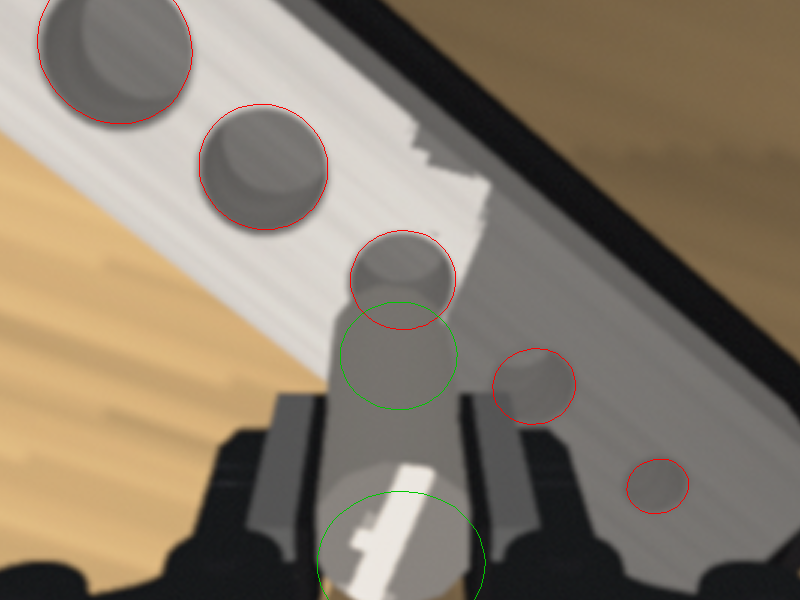

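```bash
cat > fit.py <<'E'
from h import *
import pickle
from scipy.optimize import least_squares
p=pickle.load(open("w3.pkl","rb"))
g=cv2.resize(p["pixels"],None,fx=3,fy=3,interpolation=cv2.INTER_CUBIC)[400:1000,450:1250].mean(2)
for r in(340,370,420,460,500): print(r,[int(x) for x in g[r,300:350:4]],[int(x) for x in g[r,440:490:4]])
a=np.linspace(0,2*np.pi,90)
def hull(x,y,zf,d):
    P=[np.c_[x+d/2*np.cos(a),y+d/2*np.sin(a),np.full(90,z)] for z in(zf,zf+.062)]
    return (proj(p,np.vstack(P))*3+1)-[450,400]
def obs(x,y,zf,d):
    h=cv2.convexHull(hull(x,y,zf,d).astype(np.float32))[:,0]; h=np.vstack([h,h[:1]]); o=[]
    for r in(340,370,420,460,500):
        xs=[h[i,0]+(r-h[i,1])/(h[i+1,1]-h[i,1])*(h[i+1,0]-h[i,0]) for i in range(len(h)-1) if (h[i,1]-r)*(h[i+1,1]-r)<0]
        o+=[min(xs),max(xs)]
    return np.array(o),h[:,1].min(),hull(x,y,zf,d)[90:,1].min()
for d in(.016,.020,.024):
    o,t,tt=obs(.576,.1785,.084,d); print(d,np.round(o).reshape(-1,2).tolist(),t,tt)
E
python3 fit.py
```

```text
340 [209, 210, 212, 215, 216, 216, 216, 202, 158, 123, 114, 112, 111] [110, 109, 114, 118, 118, 118, 118, 117, 115, 114, 113, 114, 115]
370 [166, 170, 179, 193, 205, 211, 208, 167, 120, 110, 111, 112, 113] [112, 111, 109, 112, 116, 117, 116, 116, 116, 117, 118, 118, 118]
420 [85, 85, 70, 38, 21, 21, 49, 95, 111, 111, 112, 112, 113] [112, 111, 111, 109, 90, 48, 19, 19, 28, 61, 82, 85, 85]
460 [81, 53, 25, 19, 23, 58, 96, 110, 112, 112, 113, 113, 112] [111, 112, 111, 110, 111, 100, 63, 28, 20, 23, 41, 75, 86]
500 [38, 21, 19, 25, 66, 108, 124, 130, 131, 131, 131, 131, 132] [131, 132, 131, 131, 131, 132, 124, 88, 36, 18, 19, 25, 58]
0.016 [[356.0, 442.0], [351.0, 447.0], [347.0, 453.0], [343.0, 457.0], [340.0, 462.0]] 313.15976 506.341157476685
0.02 [[343.0, 455.0], [339.0, 460.0], [333.0, 466.0], [329.0, 472.0], [324.0, 477.0]] 302.10263 491.2198943431449
0.024 [[331.0, 467.0], [326.0, 472.0], [320.0, 480.0], [314.0, 486.0], [309.0, 493.0]] 290.97534 475.95722670224654
```

```bash
cat >> fit.py <<'E'
print("---");print([ (r,int(g[r,385:395].mean())) for r in list(range(270,330,4))+list(range(440,490,4))]); print([(r,int(g[r,350:356].mean())) for r in range(290,340,4)],[(r,int(g[r,428:434].mean())) for r in range(290,340,4)])
O=np.array([333,448,329,453,325,458,320,463,316,470])
for rt in(462,468):
  def f(v):
    o,t,tt=obs(v[0],v[1],v[2],.020); return np.r_[o-O,2*(tt-rt)]
  s=least_squares(f,[.577,.1795,.084],diff_step=1e-3,x_scale=[.01,.01,.01]); o,t,tt=obs(*s.x,.020); print(rt,s.x,np.round(s.fun,1),"foot row",t)
E
python3 fit.py | sed '1,/---/d'
```

```text
[(270, 115), (274, 114), (278, 112), (282, 105), (286, 109), (290, 113), (294, 114), (298, 114), (302, 114), (306, 114), (310, 114), (314, 114), (318, 114), (322, 114), (326, 114), (440, 114), (444, 114), (448, 114), (452, 113), (456, 114), (460, 117), (464, 126), (468, 131), (472, 134), (476, 137), (480, 143), (484, 153), (488, 169)]
[(290, 116), (294, 123), (298, 127), (302, 121), (306, 114), (310, 112), (314, 112), (318, 112), (322, 112), (326, 112), (330, 112), (334, 112), (338, 112)] [(290, 98), (294, 98), (298, 100), (302, 105), (306, 110), (310, 111), (314, 111), (318, 111), (322, 111), (326, 111), (330, 111), (334, 112), (338, 112)]
462 [0.57614269 0.17984157 0.07815504] [ 1.7  1.   1.9 -0.4 -0.5  0.7 -0.6  0.6 -1.7 -1.6 -0. ] foot row 286.87024
468 [0.5761428  0.17984176 0.07962506] [ 1.7  1.   1.9 -0.4 -0.5  0.7 -0.6  0.6 -1.7 -1.6  0. ] foot row 289.79178
```

Request:
{"fn": "arm_command", "kwargs": {"series": [{"tx":0.044,"ty":-0.076,"tz":-0.4,"wx":0,"wy":0,"wz":0,"fingers":1},{"tx":0,"ty":0,"tz":-0.4,"wx":0,"wy":0,"wz":0,"fingers":1},{"tx":0,"ty":0,"tz":-0.24,"wx":0,"wy":0,"wz":0,"fingers":1},{"tx":0,"ty":0,"tz":0,"wx":0,"wy":0,"wz":0,"fingers":1}]}}

```text
time: 6.2
ee_pos: [0.5759, 0.1741, 0.1017]
eef_rot: [0.984, 0.177, -0.002, 0.0]
contact_force: [0.1, -0.4, -0.4]
opening: 0.0178
grasp_force: 58.7
```

Request:
{"fn": "arm_command", "kwargs": {"series": [{"tx":0,"ty":0,"tz":-0.08,"wx":0,"wy":0,"wz":0,"fingers":1},{"tx":0,"ty":0,"tz":0,"wx":0,"wy":0,"wz":0,"fingers":1}]}}

```text
time: 6.4
ee_pos: [0.577, 0.1749, 0.1013]
eef_rot: [0.984, 0.177, 0.0, 0.0]
contact_force: [-0.4, 0.5, -0.9]
opening: 0.0179
grasp_force: 58.7
```

Request:
{"fn": "arm_command", "kwargs": {"series": [{"tx":0,"ty":0,"tz":-0.06,"wx":0,"wy":0,"wz":0,"fingers":1},{"tx":0,"ty":0,"tz":0,"wx":0,"wy":0,"wz":0,"fingers":1}]}}

```text
time: 6.6
ee_pos: [0.5769, 0.1751, 0.0999]
eef_rot: [0.984, 0.177, 0.0, 0.0]
contact_force: [-0.7, -0.0, -0.9]
opening: 0.0179
grasp_force: 58.7
```

Request:
{"fn": "arm_command", "kwargs": {"series": [{"tx":0,"ty":0,"tz":-0.06,"wx":0,"wy":0,"wz":0,"fingers":1},{"tx":0,"ty":0,"tz":0,"wx":0,"wy":0,"wz":0,"fingers":1}]}}

```text
time: 6.8
ee_pos: [0.5768, 0.1751, 0.0982]
eef_rot: [0.984, 0.177, -0.0, 0.0]
contact_force: [0.5, 0.7, -0.4]
opening: 0.0182
grasp_force: 58.7
```

Request:
{"fn": "arm_command", "kwargs": {"series": [{"tx":0,"ty":0,"tz":-0.05,"wx":0,"wy":0,"wz":0,"fingers":1},{"tx":0,"ty":0,"tz":0,"wx":0,"wy":0,"wz":0,"fingers":1}]}}

```text
time: 7.0
ee_pos: [0.5768, 0.1751, 0.0969]
eef_rot: [0.984, 0.177, -0.0, 0.0]
contact_force: [-0.4, 0.2, -0.9]
opening: 0.018
grasp_force: 58.7
```

Request:
{"fn": "arm_command", "kwargs": {"series": [{"tx":0,"ty":0,"tz":-0.05,"wx":0,"wy":0,"wz":0,"fingers":1},{"tx":0,"ty":0,"tz":0,"wx":0,"wy":0,"wz":0,"fingers":1}]}}

```text
time: 7.2
ee_pos: [0.5768, 0.1751, 0.0957]
eef_rot: [0.984, 0.177, -0.0, 0.0]
contact_force: [0.2, 0.5, -0.5]
opening: 0.0178
grasp_force: 58.7
```

Request:
{"fn": "arm_command", "kwargs": {"series": [{"tx":0,"ty":0,"tz":-0.05,"wx":0,"wy":0,"wz":0,"fingers":1},{"tx":0,"ty":0,"tz":0,"wx":0,"wy":0,"wz":0,"fingers":1}]}}

```text
time: 7.4
ee_pos: [0.5768, 0.1751, 0.0944]
eef_rot: [0.984, 0.177, -0.0, 0.0]
contact_force: [-0.4, 0.1, -0.3]
opening: 0.0181
grasp_force: 58.7
```

Request:
{"fn": "arm_command", "kwargs": {"series": [{"tx":0,"ty":0,"tz":-0.03,"wx":0,"wy":0,"wz":0,"fingers":1},{"tx":0,"ty":0,"tz":0,"wx":0,"wy":0,"wz":0,"fingers":1}]}}

```text
time: 7.6
ee_pos: [0.5769, 0.1751, 0.0938]
eef_rot: [0.984, 0.177, -0.0, 0.0]
contact_force: [-0.3, -0.1, -0.9]
opening: 0.018
grasp_force: 58.7
```

Request:
{"fn": "arm_command", "kwargs": {"series": [{"tx":0,"ty":0,"tz":-0.03,"wx":0,"wy":0,"wz":0,"fingers":1},{"tx":0,"ty":0,"tz":0,"wx":0,"wy":0,"wz":0,"fingers":1}]}}

```text
time: 7.8
ee_pos: [0.577, 0.1752, 0.0932]
eef_rot: [0.984, 0.177, 0.0, 0.0]
contact_force: [-0.3, -0.6, 0.1]
opening: 0.0182
grasp_force: 58.7
```

Request:
{"fn": "arm_command", "kwargs": {"series": [{"tx":0,"ty":0,"tz":-0.03,"wx":0,"wy":0,"wz":0,"fingers":1},{"tx":0,"ty":0,"tz":0,"wx":0,"wy":0,"wz":0,"fingers":1}]}}

```text
time: 8.0
ee_pos: [0.5771, 0.1752, 0.0929]
eef_rot: [0.984, 0.177, 0.0, 0.0]
contact_force: [-1.5, -0.4, 4.0]
opening: 0.0181
grasp_force: 59.1
```

Request:
{"fn": "arm_command", "kwargs": {"series": [{"tx":0,"ty":0,"tz":-0.02,"wx":0,"wy":0,"wz":0,"fingers":1},{"tx":0,"ty":0,"tz":0,"wx":0,"wy":0,"wz":0,"fingers":1}]}}

```text
time: 8.2
ee_pos: [0.5772, 0.1752, 0.0928]
eef_rot: [0.984, 0.177, 0.001, -0.0]
contact_force: [-1.7, -1.1, 6.2]
opening: 0.0182
grasp_force: 59.4
```

Request:
{"fn": "arm_command", "kwargs": {"series": [{"tx":0,"ty":0,"tz":-0.02,"wx":0,"wy":0,"wz":0,"fingers":1},{"tx":0,"ty":0,"tz":0,"wx":0,"wy":0,"wz":0,"fingers":1}]}}

```text
time: 8.4
ee_pos: [0.5772, 0.1752, 0.0928]
eef_rot: [0.984, 0.177, 0.001, -0.0]
contact_force: [-2.8, -0.6, 8.4]
opening: 0.0181
grasp_force: 59.5
```

```bash
python3 -c "
from h import *
s=telemetry.get_state();print(s['contact_force'],s['wrist_torque'],s['ee_pos'])"
```

```text
[-2.78862976 -0.63915415  8.42796904] [-0.17823412  0.38869953  0.02128705] [0.57723292 0.17520817 0.09277983]
```

Request:
{"fn": "arm_command", "kwargs": {"series": [{"tx":0.013,"ty":0.038,"tz":0,"wx":0,"wy":0,"wz":0,"fingers":1},{"tx":0,"ty":0,"tz":0,"wx":0,"wy":0,"wz":0,"fingers":1}]}}

```text
time: 8.6
ee_pos: [0.5774, 0.1755, 0.0927]
eef_rot: [0.984, 0.177, 0.0, 0.001]
contact_force: [-2.9, -2.3, 10.0]
opening: 0.0179
grasp_force: 59.8
```

```bash
python3 -c "
from h import *
s=telemetry.get_state();print(s['contact_force'],s['wrist_torque'],s['ee_pos'])"
```

```text
[-2.90442803 -2.25514803 10.04865402] [-0.53790723  0.44527482 -0.03416223] [0.57737391 0.17548765 0.09274623]
```

Request:
{"fn": "arm_command", "kwargs": {"series": [{"tx":0.01,"ty":0.038,"tz":0.03,"wx":0,"wy":0,"wz":0,"fingers":1},{"tx":0,"ty":0,"tz":0,"wx":0,"wy":0,"wz":0,"fingers":1}]}}

```text
time: 8.8
ee_pos: [0.5776, 0.1763, 0.0928]
eef_rot: [0.984, 0.177, 0.0, 0.001]
contact_force: [-1.4, -3.4, 7.0]
opening: 0.0181
grasp_force: 59.2
```

Request:
{"fn": "arm_command", "kwargs": {"series": [{"tx":0.01,"ty":0.03,"tz":0,"wx":0,"wy":0,"wz":0,"fingers":1},{"tx":0,"ty":0,"tz":0,"wx":0,"wy":0,"wz":0,"fingers":1}]}}

```text
time: 9.0
ee_pos: [0.5777, 0.1765, 0.0928]
eef_rot: [0.984, 0.177, -0.0, 0.001]
contact_force: [-2.2, -4.5, 6.6]
opening: 0.0182
grasp_force: 59.5
```

```bash
python3 -c "
from h import *
s=telemetry.get_state();print(s['contact_force'],s['wrist_torque'],s['ee_pos'])"
```

```text
[-2.16749235 -4.48911224  6.5896527 ] [-0.98765609  0.30844362 -0.05929057] [0.57766806 0.1765225  0.09284078]
```

Request:
{"fn": "arm_command", "kwargs": {"series": [{"tx":-0.04,"ty":-0.046,"tz":0,"wx":0,"wy":0,"wz":0,"fingers":1},{"tx":0,"ty":0,"tz":0,"wx":0,"wy":0,"wz":0,"fingers":1}]}}

```text
time: 9.2
ee_pos: [0.5772, 0.1762, 0.0928]
eef_rot: [0.984, 0.177, 0.001, 0.0]
contact_force: [-0.7, -1.9, 6.4]
opening: 0.0183
grasp_force: 59.2
```

Request:
{"fn": "arm_command", "kwargs": {"series": [{"tx":-0.048,"ty":-0.046,"tz":0,"wx":0,"wy":0,"wz":0,"fingers":1},{"tx":0,"ty":0,"tz":0,"wx":0,"wy":0,"wz":0,"fingers":1}]}}

```text
time: 9.4
ee_pos: [0.5767, 0.1757, 0.0928]
eef_rot: [0.984, 0.177, 0.002, -0.0]
contact_force: [1.7, -0.0, 4.8]
opening: 0.0181
grasp_force: 59.1
```

```bash
python3 -c "
from h import *
s=telemetry.get_state();print(s['contact_force'],s['wrist_torque'],s['ee_pos'])"
```

```text
[ 1.72952248 -0.00753963  4.75239285] [ 0.0416708  -0.34742879  0.06853689] [0.57668436 0.17570527 0.09281055]
```

```bash
python3 - <<'E'
from h import *
import pickle
p=vision.read_camera("wrist"); pickle.dump(p,open("w4.pkl","wb"))
s=telemetry.get_state(); t=s["ee_pos"]
print(proj(p,[[.577,.177,.048],t-[0,0,.045]]))
im=cv2.resize(p["pixels"][130:280,180:380],None,fx=4,fy=4,interpolation=cv2.INTER_CUBIC); im=cv2.convertScaleAbs(im,alpha=1.4)
cv2.imwrite("pics/w4.png",im)
E
```

```text
[[278.67553663 250.02773069]
 [280.7502321  251.27014122]]
```

View pics/w4.png

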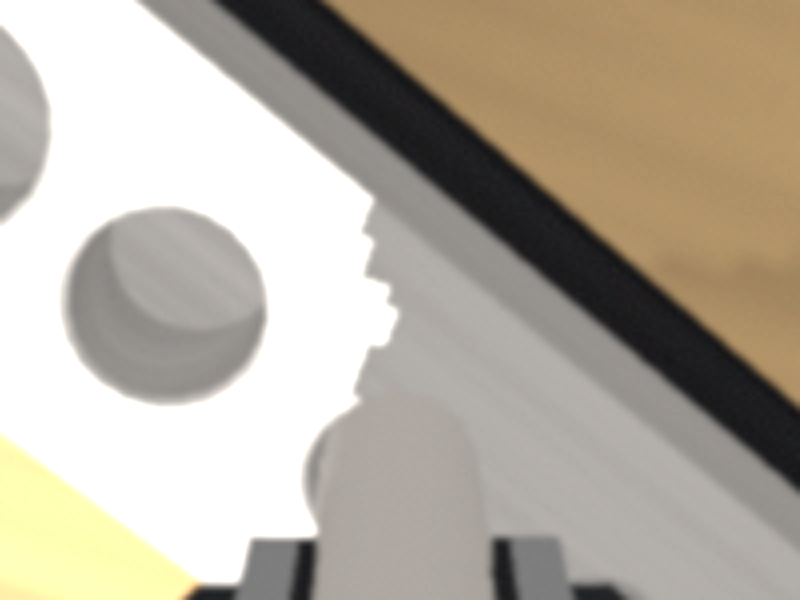

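```bash
cat > m.py <<'E'
from h import *
import pickle
p=pickle.load(open("w4.pkl","rb"))
px=lambda X:(proj(p,X)-[180,130]+.4)*4
pt=lambda u:at(p,np.array(u)/4+[180,130]-.4,.048)
u=np.array([.342,.9397,0]); a=np.linspace(0,2*np.pi,180)
b24=pt((165.5,305.5)); 
ring=lambda c,d:px(np.c_[c[0]+d/2*np.cos(a),c[1]+d/2*np.sin(a),np.full(180,.048)])
r=ring(b24,.0252); print("b24 ring",r.min(0),r.max(0),b24)
b20=b24-.036*u; r=ring(b20,.0212); print("b20",b20,r.min(0),r.max(0),px([b20]))
f=np.array([.577,.1762,.048]); 
im=cv2.convertScaleAbs(cv2.resize(p["pixels"][130:280,180:380],None,fx=4,fy=4,interpolation=cv2.INTER_CUBIC),alpha=1.4).mean(2)
for r_ in(400,430,460,490,520): print(r_,[int(x) for x in im[r_,296:344:4]],[int(x) for x in im[r_,440:500:4]])
print([(k,int(im[k,385:415].mean())) for k in range(370,420,4)])
P=np.vstack([np.c_[f[0]+.01*np.cos(a),f[1]+.01*np.sin(a),np.full(180,z)] for z in(.049,.11)]+[np.c_[f[0]+.009*np.cos(a),f[1]+.009*np.sin(a),np.full(180,.048)]])
h=cv2.convexHull(px(P).astype(np.float32))[:,0]; h=np.vstack([h,h[:1]]); print("top",h[:,1].min())
for r_ in(430,460,490,520):
    xs=[h[i,0]+(r_-h[i,1])/(h[i+1,1]-h[i,1])*(h[i+1,0]-h[i,0]) for i in range(len(h)-1) if (h[i,1]-r_)*(h[i+1,1]-r_)<0]; print(r_,min(xs),max(xs))
print("px per +1mm x,y",px([f+[.001,0,0]])-px([f]),px([f+[0,.001,0]])-px([f]))
E
python3 m.py
```

```text
b24 ring [ 63.14946829 205.46002845] [267.71366875 401.58094133] [0.58912801 0.21182729 0.048     ]
b20 [0.57681601 0.17799809 0.048     ] [305.58308323 402.53716509] [471.37588449 555.8113657 ] [[388.48286334 480.44507638]]
400 [255, 255, 255, 255, 255, 255, 255, 255, 255, 255, 255, 255] [171, 171, 173, 174, 174, 175, 175, 175, 175, 175, 175, 173, 173, 172, 172]
430 [255, 255, 255, 255, 255, 255, 238, 197, 175, 172, 171, 170] [167, 166, 166, 164, 164, 165, 167, 171, 173, 173, 172, 173, 173, 174, 175]
460 [255, 255, 234, 188, 151, 145, 159, 171, 174, 172, 169, 166] [166, 167, 167, 166, 164, 164, 164, 163, 163, 165, 169, 172, 173, 172, 173]
490 [255, 254, 213, 173, 153, 159, 170, 170, 166, 164, 164, 166] [166, 166, 165, 166, 166, 164, 163, 163, 163, 163, 164, 166, 170, 172, 172]
520 [255, 255, 255, 255, 250, 198, 169, 161, 163, 165, 166, 167] [167, 166, 166, 166, 165, 164, 166, 164, 163, 163, 161, 163, 169, 172, 173]
[(370, 173), (374, 172), (378, 172), (382, 171), (386, 170), (390, 170), (394, 168), (398, 168), (402, 168), (406, 168), (410, 168), (414, 168), (418, 168)]
top 413.19
430 351.87946 452.41736
460 328.71783 475.59012
490 322.52502 481.745
520 318.69775 485.47098
px per +1mm x,y [[ 2.72452288 -6.77617138]] [[-7.32952193 -2.51542731]]
```

Request:
{"fn": "arm_command", "kwargs": {"series": [{"tx":0,"ty":0,"tz":0.08,"wx":0,"wy":0,"wz":0,"fingers":1},{"tx":-0.068,"ty":0.04,"tz":0,"wx":0,"wy":0,"wz":0,"fingers":1},{"tx":0,"ty":0,"tz":0,"wx":0,"wy":0,"wz":0,"fingers":1},{"tx":0,"ty":0,"tz":-0.05,"wx":0,"wy":0,"wz":0,"fingers":1},{"tx":0,"ty":0,"tz":0,"wx":0,"wy":0,"wz":0,"fingers":1}]}}

```text
time: 9.95
ee_pos: [0.5734, 0.1764, 0.0923]
eef_rot: [0.984, 0.177, -0.001, 0.0]
contact_force: [0.3, -0.7, -0.5]
opening: 0.0179
grasp_force: 58.7
```

Request:
{"fn": "arm_command", "kwargs": {"series": [{"tx":0,"ty":0,"tz":-0.04,"wx":0,"wy":0,"wz":0,"fingers":1},{"tx":0,"ty":0,"tz":0,"wx":0,"wy":0,"wz":0,"fingers":1}]}}

```text
time: 10.15
ee_pos: [0.5737, 0.1764, 0.0916]
eef_rot: [0.984, 0.177, -0.0, 0.0]
contact_force: [-0.4, 0.4, -0.4]
opening: 0.0179
grasp_force: 58.7
```

Request:
{"fn": "arm_command", "kwargs": {"series": [{"tx":0,"ty":0,"tz":-0.03,"wx":0,"wy":0,"wz":0,"fingers":1},{"tx":0,"ty":0,"tz":0,"wx":0,"wy":0,"wz":0,"fingers":1}]}}

```text
time: 10.35
ee_pos: [0.5737, 0.1764, 0.091]
eef_rot: [0.984, 0.177, -0.0, 0.0]
contact_force: [-0.0, -0.2, -0.9]
opening: 0.0178
grasp_force: 58.7
```

It's in the bore. Continuing down.

Request:
{"fn": "arm_command", "kwargs": {"series": [{"tx":0,"ty":0,"tz":-0.06,"wx":0,"wy":0,"wz":0,"fingers":1},{"tx":0,"ty":0,"tz":-0.06,"wx":0,"wy":0,"wz":0,"fingers":1}]}}

```text
time: 10.55
ee_pos: [0.5738, 0.1765, 0.088]
eef_rot: [0.984, 0.177, 0.0, 0.0]
contact_force: [0.5, -0.4, -0.2]
opening: 0.0177
grasp_force: 58.7
```

Request:
{"fn": "arm_command", "kwargs": {"series": [{"tx":0,"ty":0,"tz":-0.06,"wx":0,"wy":0,"wz":0,"fingers":1},{"tx":0,"ty":0,"tz":-0.06,"wx":0,"wy":0,"wz":0,"fingers":1}]}}

```text
time: 10.75
ee_pos: [0.5738, 0.1764, 0.0849]
eef_rot: [0.984, 0.177, -0.0, 0.0]
contact_force: [0.2, 0.5, -0.7]
opening: 0.0183
grasp_force: 58.7
```

Request:
{"fn": "arm_command", "kwargs": {"series": [{"tx":0,"ty":0,"tz":-0.06,"wx":0,"wy":0,"wz":0,"fingers":1},{"tx":0,"ty":0,"tz":0,"wx":0,"wy":0,"wz":0,"fingers":1}]}}

```text
time: 10.95
ee_pos: [0.5737, 0.1764, 0.0833]
eef_rot: [0.984, 0.177, -0.0, 0.0]
contact_force: [-0.4, -0.3, -0.6]
opening: 0.018
grasp_force: 58.7
```

Request:
{"fn": "arm_command", "kwargs": {"series": [{"tx":0,"ty":0,"tz":-0.05,"wx":0,"wy":0,"wz":0,"fingers":1},{"tx":0,"ty":0,"tz":-0.05,"wx":0,"wy":0,"wz":0,"fingers":1}]}}

```text
time: 11.15
ee_pos: [0.5738, 0.1765, 0.0811]
eef_rot: [0.984, 0.177, 0.0, 0.0]
contact_force: [1.1, 0.4, -0.5]
opening: 0.0181
grasp_force: 58.7
```

Request:
{"fn": "arm_command", "kwargs": {"series": [{"tx":0,"ty":0,"tz":-0.04,"wx":0,"wy":0,"wz":0,"fingers":1},{"tx":0,"ty":0,"tz":0,"wx":0,"wy":0,"wz":0,"fingers":1}]}}

```text
time: 11.35
ee_pos: [0.5737, 0.1764, 0.0799]
eef_rot: [0.984, 0.177, -0.0, 0.0]
contact_force: [0.1, 0.8, -1.0]
opening: 0.0182
grasp_force: 58.7
```

Request:
{"fn": "arm_command", "kwargs": {"series": [{"tx":0,"ty":0,"tz":-0.04,"wx":0,"wy":0,"wz":0,"fingers":1},{"tx":0,"ty":0,"tz":0,"wx":0,"wy":0,"wz":0,"fingers":1}]}}

```text
time: 11.55
ee_pos: [0.5737, 0.1765, 0.079]
eef_rot: [0.984, 0.177, -0.0, -0.0]
contact_force: [-0.5, 0.7, -0.2]
opening: 0.0181
grasp_force: 58.7
```

Request:
{"fn": "arm_command", "kwargs": {"series": [{"tx":0,"ty":0,"tz":-0.04,"wx":0,"wy":0,"wz":0,"fingers":1},{"tx":0,"ty":0,"tz":0,"wx":0,"wy":0,"wz":0,"fingers":1}]}}

```text
time: 11.75
ee_pos: [0.5737, 0.1765, 0.078]
eef_rot: [0.984, 0.177, -0.0, -0.0]
contact_force: [-0.3, 0.4, -0.6]
opening: 0.0182
grasp_force: 58.7
```

Request:
{"fn": "arm_command", "kwargs": {"series": [{"tx":0,"ty":0,"tz":-0.04,"wx":0,"wy":0,"wz":0,"fingers":1},{"tx":0,"ty":0,"tz":0,"wx":0,"wy":0,"wz":0,"fingers":1}]}}

```text
time: 11.95
ee_pos: [0.5738, 0.1765, 0.077]
eef_rot: [0.984, 0.177, -0.0, 0.0]
contact_force: [-0.7, 0.6, -1.2]
opening: 0.0179
grasp_force: 58.7
```

```bash
python3 - <<'E'
from h import *
p=vision.read_camera("wrist")
s=telemetry.get_state(); print(s["ee_pos"],s["contact_force"])
im=cv2.resize(p["pixels"][150:350,150:417],None,fx=3,fy=3,interpolation=cv2.INTER_CUBIC); im=cv2.convertScaleAbs(im,alpha=1.2)
cv2.imwrite("pics/w5.png",im)
E
```

```text
[0.57374576 0.17649348 0.07703418] [-0.33306532  1.30545621 -1.24180445]
```

View pics/w5.png

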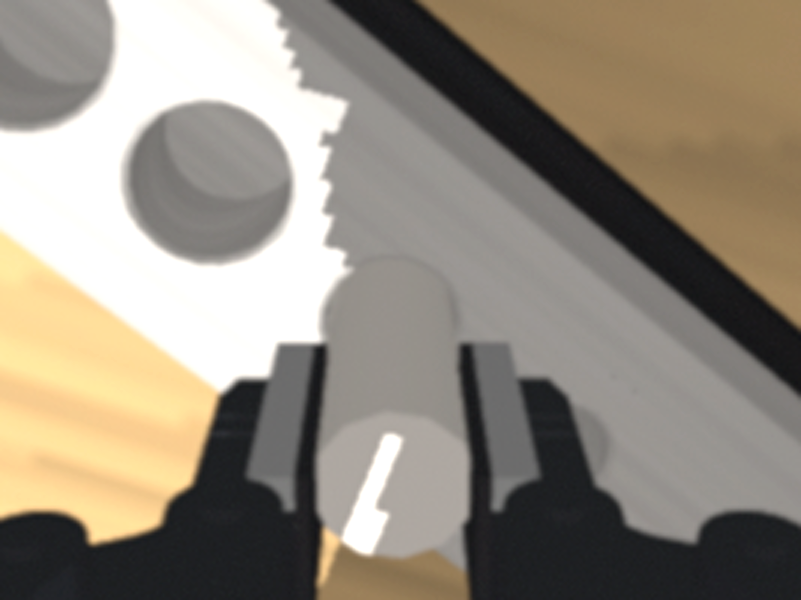

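The plunger is clearly in the bore next to the 24 mm one (rim visible around it near (390,270) in the crop). Keep lowering.

Request:
{"fn": "arm_command", "kwargs": {"series": [{"tx":0,"ty":0,"tz":-0.04,"wx":0,"wy":0,"wz":0,"fingers":1},{"tx":0,"ty":0,"tz":-0.02,"wx":0,"wy":0,"wz":0,"fingers":1}]}}

```text
time: 12.2
ee_pos: [0.5738, 0.1765, 0.0756]
eef_rot: [0.984, 0.177, -0.0, 0.0]
contact_force: [-1.0, 0.6, 0.3]
opening: 0.0182
grasp_force: 58.8
```

Request:
{"fn": "arm_command", "kwargs": {"series": [{"tx":0,"ty":0,"tz":-0.04,"wx":0,"wy":0,"wz":0,"fingers":1},{"tx":0,"ty":0,"tz":-0.02,"wx":0,"wy":0,"wz":0,"fingers":1}]}}

```text
time: 12.4
ee_pos: [0.5738, 0.1765, 0.074]
eef_rot: [0.984, 0.177, -0.0, 0.0]
contact_force: [-1.3, 0.5, 0.7]
opening: 0.0181
grasp_force: 58.8
```

Request:
{"fn": "arm_command", "kwargs": {"series": [{"tx":0,"ty":0,"tz":-0.04,"wx":0,"wy":0,"wz":0,"fingers":1},{"tx":0,"ty":0,"tz":-0.02,"wx":0,"wy":0,"wz":0,"fingers":1}]}}

```text
time: 12.6
ee_pos: [0.5738, 0.1765, 0.0725]
eef_rot: [0.984, 0.177, -0.0, 0.0]
contact_force: [-1.0, 0.2, 0.6]
opening: 0.0186
grasp_force: 58.8
```

Request:
{"fn": "arm_command", "kwargs": {"series": [{"tx":0,"ty":0,"tz":-0.05,"wx":0,"wy":0,"wz":0,"fingers":1},{"tx":0,"ty":0,"tz":-0.05,"wx":0,"wy":0,"wz":0,"fingers":1}]}}

```text
time: 12.8
ee_pos: [0.5738, 0.1765, 0.07]
eef_rot: [0.984, 0.177, -0.0, 0.0]
contact_force: [-1.7, 1.4, 1.5]
opening: 0.0179
grasp_force: 58.9
```

Request:
{"fn": "arm_command", "kwargs": {"series": [{"tx":0,"ty":0,"tz":-0.05,"wx":0,"wy":0,"wz":0,"fingers":1},{"tx":0,"ty":0,"tz":-0.05,"wx":0,"wy":0,"wz":0,"fingers":1}]}}

```text
time: 13.0
ee_pos: [0.5738, 0.1764, 0.0675]
eef_rot: [0.984, 0.177, -0.0, 0.0]
contact_force: [-0.5, 0.6, 0.7]
opening: 0.0182
grasp_force: 58.9
```

Request:
{"fn": "arm_command", "kwargs": {"series": [{"tx":0,"ty":0,"tz":-0.05,"wx":0,"wy":0,"wz":0,"fingers":1},{"tx":0,"ty":0,"tz":-0.03,"wx":0,"wy":0,"wz":0,"fingers":1}]}}

```text
time: 13.2
ee_pos: [0.5738, 0.1764, 0.0654]
eef_rot: [0.984, 0.177, -0.0, 0.0]
contact_force: [-0.6, 1.4, 1.4]
opening: 0.0181
grasp_force: 58.9
```

Request:
{"fn": "arm_command", "kwargs": {"series": [{"tx":0,"ty":0,"tz":-0.04,"wx":0,"wy":0,"wz":0,"fingers":1},{"tx":0,"ty":0,"tz":0,"wx":0,"wy":0,"wz":0,"fingers":1}]}}

```text
time: 13.4
ee_pos: [0.5737, 0.1764, 0.0643]
eef_rot: [0.984, 0.177, -0.0, 0.0]
contact_force: [-1.0, 1.0, -0.8]
opening: 0.0181
grasp_force: 58.7
```

Request:
{"fn": "arm_command", "kwargs": {"series": [{"tx":0,"ty":0,"tz":-0.04,"wx":0,"wy":0,"wz":0,"fingers":1},{"tx":0,"ty":0,"tz":0,"wx":0,"wy":0,"wz":0,"fingers":1}]}}

```text
time: 13.6
ee_pos: [0.5738, 0.1764, 0.0634]
eef_rot: [0.984, 0.177, -0.0, 0.0]
contact_force: [-1.5, 0.6, -0.6]
opening: 0.0183
grasp_force: 58.7
```

Request:
{"fn": "arm_command", "kwargs": {"series": [{"tx":0,"ty":0,"tz":-0.04,"wx":0,"wy":0,"wz":0,"fingers":1},{"tx":0,"ty":0,"tz":0,"wx":0,"wy":0,"wz":0,"fingers":1}]}}

```text
time: 13.8
ee_pos: [0.5739, 0.1765, 0.0631]
eef_rot: [0.984, 0.177, 0.0, 0.0]
contact_force: [-1.9, -0.3, 4.7]
opening: 0.018
grasp_force: 59.3
```

Floor reached (29.7 mm below the contact at the strip top). Press slightly more, release, retreat.

Request:
{"fn": "arm_command", "kwargs": {"series": [{"tx":0,"ty":0,"tz":-0.04,"wx":0,"wy":0,"wz":0,"fingers":1},{"tx":0,"ty":0,"tz":0,"wx":0,"wy":0,"wz":0,"fingers":1}]}}

```text
time: 14.0
ee_pos: [0.5741, 0.1765, 0.063]
eef_rot: [0.984, 0.177, 0.001, -0.0]
contact_force: [-4.0, 0.5, 10.1]
opening: 0.0179
grasp_force: 59.9
```

Request:
{"fn": "arm_command", "kwargs": {"series": [{"tx":0,"ty":0,"tz":0.02,"wx":0,"wy":0,"wz":0,"fingers":0},{"tx":0,"ty":0,"tz":0,"wx":0,"wy":0,"wz":0,"fingers":0},{"tx":0,"ty":0,"tz":0,"wx":0,"wy":0,"wz":0,"fingers":0},{"tx":0,"ty":0,"tz":0,"wx":0,"wy":0,"wz":0,"fingers":0},{"tx":0,"ty":0,"tz":0,"wx":0,"wy":0,"wz":0,"fingers":0},{"tx":0,"ty":0,"tz":0.5,"wx":0,"wy":0,"wz":0,"fingers":0},{"tx":0,"ty":0,"tz":1,"wx":0,"wy":0,"wz":0,"fingers":0},{"tx":0,"ty":0,"tz":1,"wx":0,"wy":0,"wz":0,"fingers":0},{"tx":0,"ty":0,"tz":1,"wx":0,"wy":0,"wz":0,"fingers":0},{"tx":0,"ty":0,"tz":0,"wx":0,"wy":0,"wz":0,"fingers":0}]}}

```text
time: 15.0
ee_pos: [0.5763, 0.1772, 0.1543]
eef_rot: [0.984, 0.177, 0.004, -0.0]
contact_force: [0.8, 0.1, 0.4]
opening: 0.0853
grasp_force: 0.0
```

```bash
python3 - <<'E'
from h import *
p=vision.read_camera("wrist"); q=vision.read_camera("scene")
u=np.array([.342,.9397,0]); c=np.array([.5772,.178,.080])
print(proj(p,[c]),proj(q,[c]))
a=p["pixels"][60:360,120:460]; b=cv2.resize(q["pixels"][120:350,250:480],(391,391))
b=cv2.resize(b,(300,300)); cv2.imwrite("pics/fin.png",np.hstack([a,b])); print(telemetry.get_state()["ee_pos"])
E
```

```text
[[279.86761496 230.13225622]] [[380.36427844 250.19553937]]
[0.57395738 0.17650682 0.15041447]
```

View pics/fin.png

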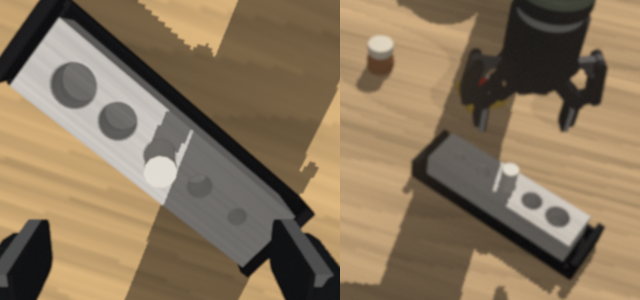

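The plunger stands in the middle (20 mm) bore. Its top is at (280,232) in the wrist view against (280,230) predicted for the fully home height, and the gripper is clear.

```bash
python3 -c "
from h import *
print(ticket.close_job())"
```

```text
the job is handed in; nothing more can be done
None
```

The 20 mm plunger is home on the floor of the 20 mm bore and released, with about 10 N the highest contact force I read; I felt only about 1.5 N where the sprung ball should give 3–8 N, but floor contact 29.7 mm down and the final picture both fit fully home.

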